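Bond a flow chip in the hand screw press

TASK

A flow chip lies ready in the pulled-out carrier of the small screw press on the desk. With a fingertip push the carrier by its upright plate fully home under the press, and only then turn the press's three-armed wheel clockwise (seen from above), pushing on an arm with a finger, until it comes gently to its stop and the pad holds the chip down. Do not touch or lift the chip itself, and leave the things standing round the press where they are.

Things in the scene. Friction and masses are not known exactly. Their poses are not given: they have to be found in the camera images.
- press: Hand screw press, fixed to the desk: grey base plate 150 x 150 x 18 mm, two steel posts, grey cross beam and on top a dark three-armed wheel. Origin on the desk under the spindle axis; z up; x is the way the carrier is pushed home (the pulled-out carrier sticks out to -x). The beam spans y from -71 to +71 mm and x from -22 to +22 mm, its top is at z = 112 mm and the cap nuts and the brass bush on it reach z = 121 mm; nothing of the press but spindle and wheel is higher.
- carrier (a joint): How far the slide carrier (dark steel bar with an aluminium nest and push plate) is pushed in, m: 0 pulled out (as it starts), 0.060 fully home at a solid stop. It runs level along the press's +x between two guide rails, needs about 2 N to slide and stays where it is left.
- push_plate (a point): Middle of the outer face (the one looking to the press's -x) of the carrier's upright push plate, 37 mm above the desk; moves with the carrier. The plate is 44 mm wide, 8 mm thick and reaches from 19 to 55 mm above the desk. Axes as the press's: push along +x.
- wheel (a joint): Turn of the wheel, rad: grows as the wheel turns clockwise seen from above, which winds spindle and pad down by 30 mm a turn (4.8 mm a rad). It starts between -0.7 and 0.6; the pad meets the chip at about 2.4 and the solid stop is at 3.3, where the spring in the pad presses with about 12 N. Turning takes about 0.2 N m (4 to 5 N at 50 mm from the axis), a little more once the pad bears; it stays where it is left. It can also turn back to -1.0.
- wheel_hub (a point): Centre of the wheel's hub, on the spindle axis at the height of the arms' centre lines: 165 mm above the desk at wheel = 0, sinking to 149 mm at the stop. The hub is 32 mm across and reaches 11 mm below and 16 mm above this point. Three steel arms, 10 mm thick round bars, stand out level from it 120 degrees apart.
- wheel_knob (a point): Centre of the black ball (21 mm across) at the end of one of the three arms, 72 mm from the axis; turns with the wheel. The direction from wheel_hub to it is the direction of that arm; the other two are the same, 120 and 240 degrees further round.
- pressure_pad: Round steel pressure pad, 26 mm across, with its spring, at the lower end of the spindle. Origin at the centre of its underside, 43.5 mm above the desk at wheel = 0.
- flow_chip: Flow chip: clear glass slide 76 x 26 x 2 mm with a clear acrylic plate 44 x 22 x 6 mm on it, lying in the carrier's nest with 1.5 to 2 mm of play, long side along the press's x. Origin at the centre of its underside, 24 mm above the desk. With the carrier home it lies centred under the pad.
- slide_carton: Carton of slides 30 x 80 x 21 mm beside the carrier, loose; to be left alone. Origin at the centre of its underside.
- petri_dish: Clear round dish, 61 mm across, 15 mm high, beside the carrier, loose; to be left alone. Origin at the centre of its underside.
- canister: White canister with a black screw cap, 42 mm across, 46 mm high, beside the press, loose; to be left alone. Origin at the centre of its underside.
- filter_cube: Black filter cube, 34 x 34 x 35 mm, beside the press, loose; to be left alone. Origin at the centre of its underside.
Mind the look-alikes: they are no part of the job. Of the things like the flow_chip, leave any that is brown; of the rest the larger one is meant.

How it is judged (in metres and radians):
On the way, in this order (a step that is already met when the one before it is completed fails the run):
1. the carrier is fully home, with the wheel not yet wound down (value of joint carrier above 0.056 m and value of joint wheel below 1.5 rad), for 0.2 s.
2. the wheel is turned to its stop and the pad bears on the chip (value of joint wheel above 3.05 rad and contact force between pressure_pad and flow_chip above 7 N), for 0.2 s.
At the end, for the whole second after the job is handed in: carrier within 4 mm of its stop, wheel within 0.25 rad of its stop, the pad pressing on the chip with over 7 N, the chip lying flat under the pad (within 7 mm of the spindle axis) (all of step 2 and value of joint carrier above 0.056 m and horizontal distance between flow_chip and press below 0.007 m and angle between flow_chip's own z axis and vertical below 0.06 rad and linear speed of flow_chip below 0.01 m/s); the robot touches nothing.
It fails at once if the wheel is wound down (past 1.5 rad) before the carrier is home (value of joint wheel above 1.5 rad and value of joint carrier below 0.055 m).
It fails at once if the fingers touch the chip (contact force between the fingers and flow_chip above 0.5 N).
It fails at once if the chip is lifted out of its nest (z of flow_chip in the frame of press above 0.032 m).
It fails at once if the fingers force the press with over 50 N (contact force between the fingers and press above 50 N).
It fails at once if something standing round the press is moved by over 15 mm (distance of any of slide_carton, petri_dish, canister, filter_cube from where it was at the start of the episode above 0.015 m).
It also fails if it takes over 54 s, if anything falls off the work surface, if the arm or the gripper's body presses on something with over 40 N, if the wrist force passes 120 N, or if a joint passes its speed limit or range.

ROBOT

A 6-joint arm with a two-finger parallel gripper is mounted at the origin on a cart in front of the work surface, level with it; the furniture and walls round the work are solid. World frame = base frame: x ahead of the robot, y to its left, z up, the work surface at z = 0. Lengths are in mm, angles in rad, forces in N, time in s.
With the tool pointing down it reaches from about 350 to 975 mm from the base axis. Payload 17.4 kg.
Tool frame: the origin (TCP) lies midway between the tips of the shut fingers; the grasp point (between the pads) lies 19 mm behind it; z points along the fingers, y is the line along which they close (so a half turn about z gives the same grasp; the last joint's range is limited). The gripper opens to 85 mm and grips with 20 to 120 N. Pads are 22 mm wide; open, the fingers measure 114 mm over their backs; the gripper's body (76 mm by 85 mm) begins 54 mm behind the grasp point. The pads swing forward as they close: fully open they stand 13 mm farther back than shut.
Start: joints at [1.093, 0.116, 1.442, -0, 1.584, -0.038], TCP at [287.395, 610.767, 231.303] pointing down, gripper open.
Joint ranges: [-2.83, 2.83], [-0.83, 2.19], [0.07, 2.5], [-1.14, 4.28], [0.01, 3], [-2.97, 2.97]. Speed limits (rad/s): [1.89, 1.89, 2.22, 3.14, 3.14, 3.14].

INTERFACE

Orientations are given as a rotation vector (axis times angle).
In Python, from cell import manip gives the robot as it stands. The module is installed in compiled form; this text tells all that it offers.
- The arm moves only by the shell command python3 -m jog 'ROWS' [FORCE]. ROWS is JSON, a list of rows, each an object with "dr": the turn, a rotation vector about the world's x, y, z in units of 180 degrees (1.0 is 180 degrees), a list of three; "dp": the shift along the world's x, y, z in units of 400 mm (1.0 is 400 mm), a list of three; "grip": the closure, from -1 (fully open) to 1 (shut). In form: [{"dr": [ax, ay, az], "dp": [tx, ty, tz], "grip": grip}, ...]. A call has 1 to 8 rows; each row is the pose to reach, as a shift and turn from the pose commanded when the call began, turning the shorter way round; what a row does not reach only later rows make up. A row lasts 1/8 s, in which the tool goes at most 62.5 mm and 10.7 degrees, less where a joint would pass 70% of its speed; a pose out of reach is approached as far as the arm can. A call with a number of a shift or a turn outside -1 to 1 is refused whole. A call with a gripper value outside its range is refused whole. The fingers move at their own pace and stop on an object; FORCE is the grip in N (left out, the last holds). Time passes only in rows, so rows that repeat a pose let the fingers close. It gives the time, the measured TCP pose, the force, the opening and the grip force at its end, in the units of the state.
- manip.state(): the state, without advancing time (a new reading comes with each control period).
- manip.snapshot(name): name is "scene" or "top" or "wrist"; returns a dict with "pixels" (480x640x3 uint8, red, green, blue), "z_map" (480x640 float32, mm along the optical axis (not along the pixel's ray), 0 where there is no reading), "mtx" (3x3 intrinsics, pixels), "dist" ([k1, k2, p1, p2, k3] as OpenCV has them; the pictures are not rectified), "view" (4x4, takes a point from world to camera coordinates). Camera axes: x right, y down, z forward; pixel columns grow to the right and rows downward; lengths in mm; the calibration is good to about 2 mm. A picture is of the moment at which its call begins.
- manip.job_done(): hands the job in; it is judged then, once.
The state is a dict: "t": time; "joint_pos": joint angles; "qd": joint speeds; "joint_efforts": joint torques, N m; "tcp_pos": TCP position; "tool_rot": TCP orientation; "force": force on the tool from outside, world axes, zero at the start; "torque": the same for the moment, N m; "gripper_width": finger opening in mm; "gripper_force": force on a finger pad.
Only numpy, scipy, OpenCV 4.12 (cv2) and the standard library are available. Lean on these libraries where they do the work, as an engineer would, in place of code of your own. Each camera call takes 0.05 s, during which the arm holds its last target. There are 200 camera calls.

## Working session

There is one attempt and no reset: what is moved stays moved. The work goes in short steps, Python scripts to look and compute and a shell command to move; the robot and the scene stay as the last step left them, time stands still between calls to the robot, and variables do not carry over. Pictures are saved under pics/ and viewed, at most 10 in all, crops included, and the job is handed in when it is done.

```bash
mkdir -p pics; cat > h.py <<'E'
import numpy as np,cv2
from cell import manip
def snap(n):
    s=manip.snapshot(n); return s
def world(s,u,v,z=None,r=2):
    K=np.array(s['mtx'],float);D=np.array(s['dist'],float);V=np.array(s['view'],float)
    x,y=cv2.undistortPoints(np.array([[[u,v]]],float),K,D)[0,0]
    R=V[:3,:3];t=V[:3,3];c=-R.T@t;d=R.T@np.array([x,y,1])
    if z is None:
        p=s['z_map'][int(v)-r:int(v)+r+1,int(u)-r:int(u)+r+1];p=p[p>0]
        return c+d*np.median(p) if len(p) else None
    return c+d*(z-c[2])/d[2]
def cloud(s):
    K=np.array(s['mtx'],float);D=np.array(s['dist'],float);V=np.array(s['view'],float)
    v,u=np.mgrid[:480,:640];q=cv2.undistortPoints(np.stack([u,v],-1).reshape(-1,1,2).astype(float),K,D).reshape(480,640,2)
    Z=s['z_map'][...,None];P=np.concatenate([q*Z,Z],-1)
    return (P-V[:3,3])@V[:3,:3]
def save(s,n,box=None,k=1):
    im=s['pixels'][...,::-1]
    if box: im=im[box[1]:box[3],box[0]:box[2]]
    cv2.imwrite('pics/'+n,cv2.resize(im,None,fx=k,fy=k,interpolation=cv2.INTER_CUBIC))
E
python3 - <<'E'
from h import *
for n in('top','scene'):
    s=snap(n);save(s,n+'1.png');np.savez(n+'1.npz',**s)
print(manip.state())
E
```

```text
{'t': 0.1, 'joint_pos': array([ 1.09321934e+00,  1.16457336e-01,  1.44223981e+00,  5.55278802e-05,
        1.58399405e+00, -3.78237092e-02]), 'qd': array([ 4.13216472e-05, -1.79784402e-03, -3.93191890e-03,  5.72037920e-04,
       -7.07732056e-04,  1.12255322e-03]), 'joint_efforts': array([ 4.80091567e-04, -7.33660412e+01, -6.33796692e+01, -1.47168021e-04,
        5.17908367e-03,  1.90357468e-05]), 'tcp_pos': array([287.28286968, 610.6130264 , 230.59729483]), 'tool_rot': array([-6.85136420e-01, -3.06563100e+00,  1.64621012e-03]), 'force': array([0.64027616, 0.44482756, 0.41535123]), 'torque': array([-0.01769704, -0.00432663,  0.0436622 ]), 'gripper_force': 0.0, 'gripper_width': 85.29499703822378}
```

View pics/top1.png

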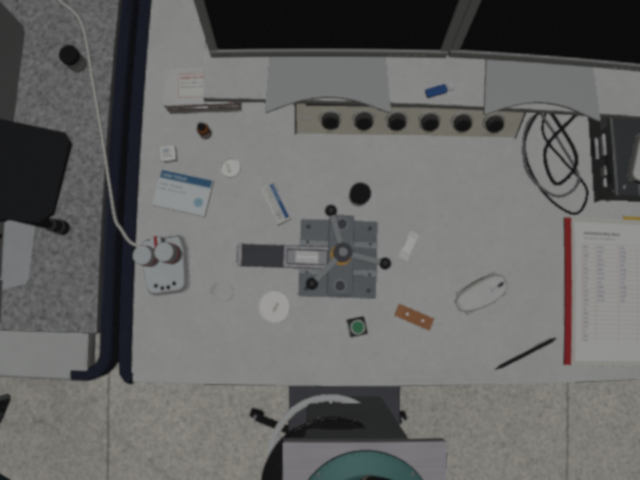

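View pics/scene1.png

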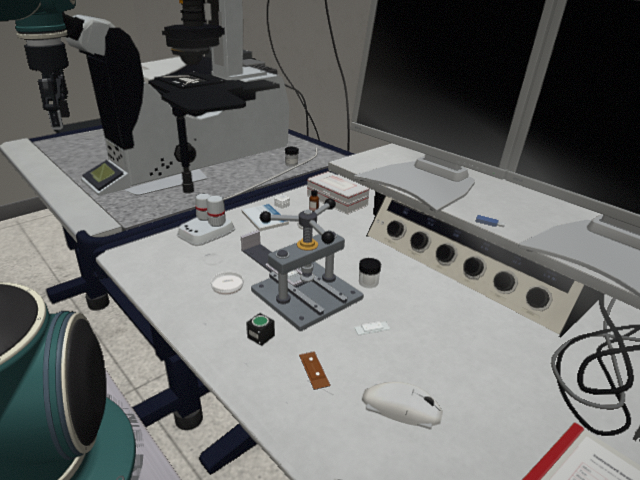

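The top view shows the press at about (340,257) with its carrier sticking out to the left; the push plate is at about (240,255). The wheel hub is at (343,252) and its knobs are at (331,210), (385,263) and (312,284). There are three chip-like things: the clear one in the nest (307,257), a clear loose one (409,245) and a brown one (414,317). The one in the nest is meant, as it is the larger clear one and lies in the carrier. The carton is at (276,203), the dish at (274,307), the canister at (360,194) and the cube at (357,326).

```bash
python3 - <<'E'
from h import *
s=dict(np.load('top1.npz'))
for n,u,v in [('hub',343,252),('k1',331,210),('k2',385,263),('k3',312,284),('plate',240,255),('plateR',246,255),('bar',265,256),('nest',307,257),('chip2',409,245),('brown',414,317),('dish',274,307),('carton',276,203),('can',360,194),('cube',357,326)]:
    print(n,np.round(world(s,u,v)),s['z_map'][v,u])
C=cloud(s);
# base plate & beam
roi=np.zeros((480,640),bool);roi[205:305,230:395]=1
z=C[...,2]
for n,a,b in [('base',14,22),('beam',106,116),('plate',50,60),('arms',150,185)]:
    m=roi&(z>a)&(z<b)
    if m.sum()>5:
        v,u=np.nonzero(m);r=cv2.minAreaRect(C[m][:,:2].astype(np.float32));print(n,m.sum(),r,u.min(),u.max(),v.min(),v.max(),C[m].mean(0))
save(s,'crop.png',(220,180,430,340),3.8)
E
```

```text
hub [505.  54. 180.] 821.631
k1 [575.  73. 172.] 838.24536
k2 [488. -15. 174.] 826.4869
k3 [454. 104. 174.] 820.9043
plate [509. 238.  53.] 946.0546
plateR [511. 231.  23.] 977.3823
bar [509. 194.  24.] 975.858
nest [507. 114.  31.] 968.91406
chip2 [534. -87.   6.] 998.3869
brown [393. -95.   7.] 981.15985
dish [412. 176.  15.] 973.25006
carton [613. 175.  22.] 989.73175
can [627.  13.  45.] 970.1786
cube [378.  19.  33.] 950.45953
base 3098 ((514.3372192382812, 107.0440902709961), (192.12728881835938, 256.2909851074219), 0.6180232167243958) 244 376 205 304 [508.85422661  73.14325757  17.87927097]
beam 1293 ((506.5287780761719, 54.79627990722656), (44.08709716796875, 141.117431640625), 88.60079956054688) 327 353 215 295 [499.58566454  54.05653227 111.51175725]
plate 114 ((511.4612731933594, 239.65081787109375), (9.641451835632324, 43.10895538330078), 89.1842269897461) 237 242 242 265 [511.78300909 239.20485054  53.86952478]
arms 1194 ((493.6905517578125, 67.01142120361328), (144.7420196533203, 126.77314758300781), 46.03460693359375) 305 390 205 289 [505.6997452   55.35883641 170.09373545]
```

View pics/crop.png

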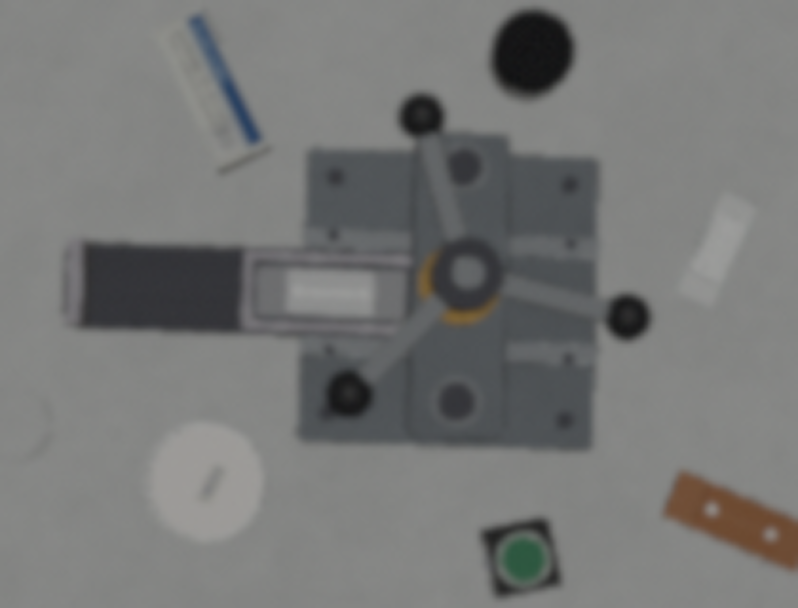

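The crop confirms it: the clear chip sits in the carrier's nest, at about (330,292) in the crop, and the loose small one and the brown one are elsewhere. The sizes agree with what was given (beam 44x141, plate 9.6x43, heights). The hub axis is at about (506,54.5). Press +x is about (-0.03,-1) in world, and the push face is at y≈244. Now I shut the fingers and go above the spot outside the plate.

```bash
python3 -m jog '[{"dr":[0,0,0.149],"dp":[0.56,-0.81,0],"grip":1},{"dr":[0,0,0.149],"dp":[0.56,-0.81,0],"grip":1},{"dr":[0,0,0.149],"dp":[0.56,-0.81,0],"grip":1},{"dr":[0,0,0.149],"dp":[0.56,-0.81,0],"grip":1},{"dr":[0,0,0.149],"dp":[0.56,-0.81,0],"grip":1},{"dr":[0,0,0.149],"dp":[0.56,-0.81,0],"grip":1},{"dr":[0,0,0.149],"dp":[0.56,-0.81,0],"grip":1},{"dr":[0,0,0.149],"dp":[0.56,-0.81,0],"grip":1}]' 30
python3 - <<'E'
from h import *
s=snap('top');save(s,'top2.png',(130,140,450,380),2.4)
E
```

```text
t: 1.1
tcp_pos: [511.8, 286.1, 231.0]
tool_rot: [0.041, -3.141, 0.0]
force: [-0.7, 0.4, 0.6]
gripper_width: -0.2
gripper_force: 0.0
```

View pics/top2.png

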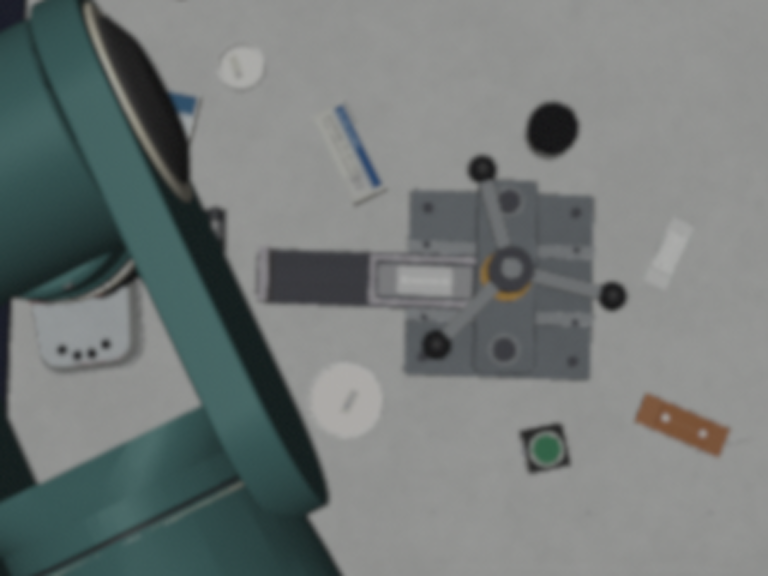

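The arm stands left of the carrier, clear of it, and the gripper is just off the plate (about (262,278) in this crop). I go straight down and then approach.

```bash
python3 -m jog '[{"dr":[0,0,0],"dp":[0,0,-0.12],"grip":1},{"dr":[0,0,0],"dp":[0,0,-0.25],"grip":1},{"dr":[0,0,0],"dp":[0,0,-0.38],"grip":1},{"dr":[0,0,0],"dp":[0,0,-0.485],"grip":1},{"dr":[0,0,0],"dp":[0,0,-0.485],"grip":1},{"dr":[0,0,0],"dp":[0,-0.03,-0.485],"grip":1},{"dr":[0,0,0],"dp":[-0.001,-0.055,-0.485],"grip":1},{"dr":[0,0,0],"dp":[-0.001,-0.06,-0.485],"grip":1}]'; python3 -m jog '[{"dr":[0,0,0],"dp":[0,-0.01,0],"grip":1},{"dr":[0,0,0],"dp":[0,-0.02,0],"grip":1},{"dr":[0,0,0],"dp":[-0.001,-0.03,0],"grip":1},{"dr":[0,0,0],"dp":[-0.001,-0.04,0],"grip":1}]'
```

```text
t: 2.15
tcp_pos: [511.6, 262.2, 38.8]
tool_rot: [-0.043, 3.139, 0.001]
force: [0.2, -0.2, 0.2]
gripper_width: -0.5
gripper_force: 0.0
t: 2.65
tcp_pos: [510.6, 246.6, 37.4]
tool_rot: [-0.045, 3.141, 0.0]
force: [-0.1, 1.4, 2.3]
gripper_width: -0.0
gripper_force: 1.1
```

```bash
python3 -m jog '[{"dr":[0,0,0],"dp":[0,-0.013,0],"grip":1},{"dr":[0,0,0],"dp":[-0.001,-0.026,0],"grip":1},{"dr":[0,0,0],"dp":[-0.001,-0.039,0],"grip":1},{"dr":[0,0,0],"dp":[-0.002,-0.052,0],"grip":1},{"dr":[0,0,0],"dp":[-0.002,-0.065,0],"grip":1},{"dr":[0,0,0],"dp":[-0.002,-0.078,0],"grip":1},{"dr":[0,0,0],"dp":[-0.003,-0.09,0],"grip":1},{"dr":[0,0,0],"dp":[-0.003,-0.1,0],"grip":1}]'; python3 -m jog '[{"dr":[0,0,0],"dp":[0,-0.004,0],"grip":1},{"dr":[0,0,0],"dp":[0,-0.008,0],"grip":1}]'
```

```text
t: 3.65
tcp_pos: [509.4, 206.4, 37.3]
tool_rot: [-0.044, 3.141, -0.0]
force: [0.3, 2.6, 0.7]
gripper_width: -0.3
gripper_force: 1.1
t: 3.9
tcp_pos: [509.3, 203.5, 37.3]
tool_rot: [0.044, -3.141, -0.0]
force: [0.4, 2.1, 0.8]
gripper_width: -0.3
gripper_force: 1.0
```

Still sliding at about 2 N. I go on in 1 mm steps.

```bash
for i in 1 2; do python3 -m jog '[{"dr":[0,0,0],"dp":[0,-0.0025,0],"grip":1},{"dr":[0,0,0],"dp":[0,-0.005,0],"grip":1},{"dr":[0,0,0],"dp":[0,-0.0075,0],"grip":1}]' | grep -E "tcp|force: \["; done
```

```text
tcp_pos: [509.3, 200.6, 37.2]
force: [-1.8, 2.6, 0.5]
tcp_pos: [509.3, 198.7, 37.4]
force: [-2.0, 17.9, -2.2]
```

```bash
python3 -m jog '[{"dr":[0,0,0],"dp":[0,0,0],"grip":1},{"dr":[0,0,0],"dp":[0,0,0],"grip":1},{"dr":[0,0,0],"dp":[0,0.02,0],"grip":1},{"dr":[0,0,0],"dp":[0,0.04,0],"grip":1},{"dr":[0,0,0],"dp":[0,0.04,0.15],"grip":1},{"dr":[0,0,0],"dp":[0,0.04,0.3],"grip":1},{"dr":[0,0,0],"dp":[0,0.04,0.45],"grip":1},{"dr":[0,0,0],"dp":[0,0.04,0.485],"grip":1}]'
python3 - <<'E'
from h import *
s=snap('top');save(s,'top3.png',(200,160,420,320),3.6)
z=cloud(s);roi=np.zeros((480,640),bool);roi[235:275,230:300]=1
m=roi&(z[...,2]>50)&(z[...,2]<60);print(m.sum(),cv2.minAreaRect(z[m][:,:2].astype(np.float32)) if m.any() else 0)
for u,v in[(343,252),(331,210),(385,263),(312,284)]:print(world(s,u,v))
E
```

```text
t: 5.65
tcp_pos: [510.3, 214.1, 235.8]
tool_rot: [-0.044, 3.136, 0.002]
force: [-0.4, 0.0, -0.4]
gripper_width: -0.0
gripper_force: 0.0
0 0
[505.43285497  53.99430692 179.0238159 ]
[574.87661752  73.39241278 173.27462183]
[488.34567696 -14.75451916 173.84631558]
[453.68908195 103.69492524 173.14019017]
```

View pics/top3.png

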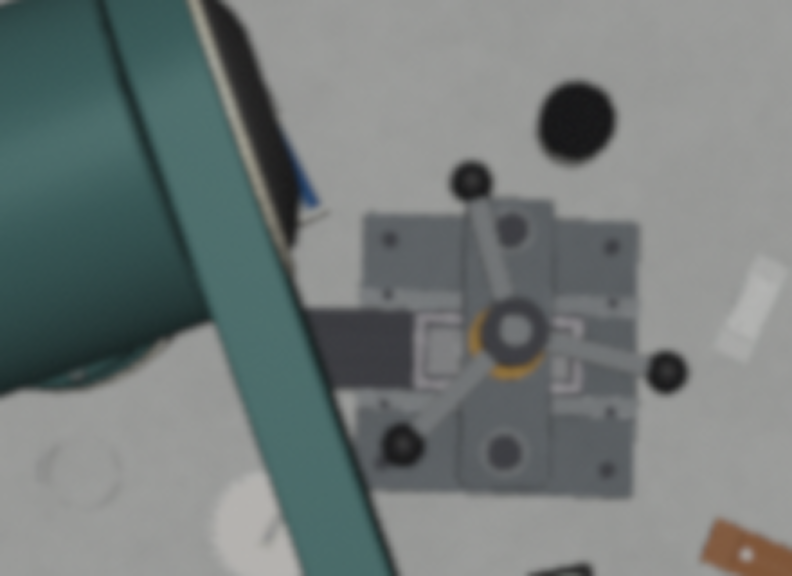

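The nest is now centred under the beam (in the crop the nest is x 418–580 and the beam centre about 507), and the 17.9 N rise came after 60 mm of travel, so the carrier is home. Next I go into the gap behind the arm at azimuth 15°.

```bash
python3 -m jog '[{"dr":[0,0,0],"dp":[0.015,-0.1,0.01],"grip":1},{"dr":[0,0,0],"dp":[0.03,-0.2,0.01],"grip":1},{"dr":[0,0,0],"dp":[0.046,-0.3,0.01],"grip":1},{"dr":[0,0,0],"dp":[0.046,-0.3,0],"grip":1},{"dr":[0,0,0],"dp":[0.046,-0.3,0],"grip":1}]'; python3 -m jog '[{"dr":[0,0,0],"dp":[0,0,-0.08],"grip":1},{"dr":[0,0,0],"dp":[0,0,-0.16],"grip":1},{"dr":[0,0,0],"dp":[0,0,-0.22],"grip":1},{"dr":[0,0,0],"dp":[0,0,-0.24],"grip":1},{"dr":[0,0,0],"dp":[0,0,-0.24],"grip":1}]'
```

```text
t: 6.32
tcp_pos: [527.5, 93.8, 229.7]
tool_rot: [0.044, -3.139, 0.0]
force: [0.3, 0.3, 0.7]
gripper_width: 0.0
gripper_force: 0.0
t: 6.95
tcp_pos: [527.6, 94.1, 135.2]
tool_rot: [0.046, -3.141, 0.0]
force: [-0.1, -0.3, 0.0]
gripper_width: -0.2
gripper_force: 0.0
```

```bash
python3 - <<'E'
import numpy as np
from h import manip
p=manip.state()['tcp_pos'];print(p)
h=np.array([505.7,54.3])
for a in range(60,-200,-10):
    q=h+45*np.array([np.cos(np.radians(a)),np.sin(np.radians(a))]);print(a,q.round(1),((q-p[:2])/400).round(4))
E
```

```text
[527.6469681   94.1224752  135.20549613]
60 [528.2  93.3] [ 0.0014 -0.0021]
50 [534.6  88.8] [ 0.0174 -0.0134]
40 [540.2  83.2] [ 0.0313 -0.0272]
30 [544.7  76.8] [ 0.0426 -0.0433]
20 [548.   69.7] [ 0.0508 -0.0611]
10 [550.   62.1] [ 0.0559 -0.08  ]
0 [550.7  54.3] [ 0.0576 -0.0996]
-10 [550.   46.5] [ 0.0559 -0.1191]
-20 [548.   38.9] [ 0.0508 -0.138 ]
-30 [544.7  31.8] [ 0.0426 -0.1558]
-40 [540.2  25.4] [ 0.0313 -0.1719]
-50 [534.6  19.8] [ 0.0174 -0.1857]
-60 [528.2  15.3] [ 0.0014 -0.197 ]
-70 [521.1  12. ] [-0.0164 -0.2053]
-80 [513.5  10. ] [-0.0353 -0.2103]
-90 [505.7   9.3] [-0.0549 -0.2121]
-100 [497.9  10. ] [-0.0744 -0.2103]
-110 [490.3  12. ] [-0.0933 -0.2053]
-120 [483.2  15.3] [-0.1111 -0.197 ]
-130 [476.8  19.8] [-0.1272 -0.1857]
-140 [471.2  25.4] [-0.141  -0.1719]
-150 [466.7  31.8] [-0.1523 -0.1558]
-160 [463.4  38.9] [-0.1606 -0.138 ]
-170 [461.4  46.5] [-0.1657 -0.1191]
-180 [460.7  54.3] [-0.1674 -0.0996]
-190 [461.4  62.1] [-0.1657 -0.08  ]
```

```bash
python3 -m jog '[{"dr":[0,0,0],"dp":[0.017,-0.013,0],"grip":1},{"dr":[0,0,0],"dp":[0.031,-0.027,0],"grip":1},{"dr":[0,0,0],"dp":[0.043,-0.043,0],"grip":1},{"dr":[0,0,0],"dp":[0.051,-0.061,0],"grip":1},{"dr":[0,0,0],"dp":[0.056,-0.08,0],"grip":1},{"dr":[0,0,0],"dp":[0.058,-0.1,0],"grip":1},{"dr":[0,0,0],"dp":[0.056,-0.119,0],"grip":1},{"dr":[0,0,0],"dp":[0.051,-0.138,0],"grip":1}]'
```

```text
t: 7.95
tcp_pos: [548.6, 38.1, 135.5]
tool_rot: [-0.044, 3.141, 0.001]
force: [0.4, 5.3, 0.6]
gripper_width: 0.0
gripper_force: 1.9
```

Turning steadily at about 5 N.

```bash
python3 -m jog '[{"dr":[0,0,0],"dp":[-0.008,-0.018,0],"grip":1},{"dr":[0,0,0],"dp":[-0.02,-0.034,0],"grip":1},{"dr":[0,0,0],"dp":[-0.033,-0.048,0],"grip":1},{"dr":[0,0,0],"dp":[-0.049,-0.059,0],"grip":1},{"dr":[0,0,0],"dp":[-0.067,-0.067,0],"grip":1},{"dr":[0,0,0],"dp":[-0.086,-0.072,0],"grip":1},{"dr":[0,0,0],"dp":[-0.106,-0.074,0],"grip":1}]'
python3 - <<'E'
from h import *
s=snap('top');C=cloud(s);z=C[...,2]
d=C[...,:2]-[505.7,54.3];r=np.hypot(d[...,0],d[...,1]);a=np.degrees(np.arctan2(d[...,1],d[...,0]))
dark=s['pixels'].max(-1)<60
m=(r>62)&(r<84)&(z>145)&(z<185)&dark
hst=np.histogram(a[m],bins=36,range=(-180,180));print([(int(b),int(c)) for c,b in zip(*hst) if c>3])
print(np.median(z[(r<8)]))
E
```

```text
t: 8.82
tcp_pos: [505.6, 8.5, 135.6]
tool_rot: [-0.044, 3.14, -0.001]
force: [5.4, 1.9, -1.0]
gripper_width: 0.5
gripper_force: 2.6
[(120, 54), (130, 49)]
473.57482077006574
```

```bash
python3 -m jog '[{"dr":[0,0,0],"dp":[-0.01,0,0],"grip":1},{"dr":[0,0,0],"dp":[-0.02,0.002,0],"grip":1},{"dr":[0,0,0],"dp":[-0.029,0.004,0],"grip":1},{"dr":[0,0,0],"dp":[-0.038,0.007,0],"grip":1}]'|grep -E "tcp|force"
python3 -m jog '[{"dr":[0,0,0],"dp":[-0.005,0.002,0],"grip":1},{"dr":[0,0,0],"dp":[-0.009,0.004,0],"grip":1}]'|grep -E "tcp|force"
```

```text
tcp_pos: [490.8, 11.2, 135.5]
force: [6.7, -2.1, -1.9]
gripper_force: 2.9
tcp_pos: [487.2, 12.7, 135.5]
force: [6.8, -1.1, -1.8]
gripper_force: 2.7
```

```bash
python3 -m jog '[{"dr":[0,0,0],"dp":[-0.0045,0.002,0],"grip":1},{"dr":[0,0,0],"dp":[-0.009,0.0045,0],"grip":1}]'|grep -E "tcp|force: \["
python3 -m jog '[{"dr":[0,0,0],"dp":[-0.004,0.0025,0],"grip":1},{"dr":[0,0,0],"dp":[-0.008,0.005,0],"grip":1}]'|grep -E "tcp|force: \["
python3 - <<'E'
from h import *
s=snap('top');C=cloud(s);z=C[...,2]
d=C[...,:2]-[505.7,54.3];r=np.hypot(d[...,0],d[...,1]);a=np.degrees(np.arctan2(d[...,1],d[...,0]))
m=(r>62)&(r<84)&(z>145)&(z<185)&(s['pixels'].max(-1)<60)&(a>60)
print(a[m].mean(),m.sum(),np.percentile(z[m],95))
E
```

```text
tcp_pos: [483.6, 14.5, 135.5]
force: [6.3, -1.7, -2.0]
tcp_pos: [480.4, 16.4, 135.5]
force: [4.2, -3.3, -0.8]
92.48869632791023 116 161.09869698731325
```

Wheel at about 3.0 (knob top 161 mm, arm turned about 162°). From here I go in 1 mm steps.

```bash
python3 -m jog '[{"dr":[0,0,0],"dp":[-0.002,0.0014,0],"grip":1},{"dr":[0,0,0],"dp":[-0.004,0.0028,0],"grip":1}]'|grep -E "tcp|force: \["
python3 -m jog '[{"dr":[0,0,0],"dp":[-0.002,0.0015,0],"grip":1},{"dr":[0,0,0],"dp":[-0.004,0.003,0],"grip":1}]'|grep -E "tcp|force: \["
```

```text
tcp_pos: [478.8, 17.5, 135.5]
force: [5.4, -3.4, -1.3]
tcp_pos: [477.2, 18.7, 135.5]
force: [5.8, -3.2, -1.8]
```

```bash
python3 -m jog '[{"dr":[0,0,0],"dp":[-0.002,0.0015,0],"grip":1},{"dr":[0,0,0],"dp":[-0.0035,0.003,0],"grip":1}]'|grep -E "tcp|force: \["
```

```text
tcp_pos: [475.8, 19.9, 135.5]
force: [5.1, -3.2, -2.2]
```

```bash
python3 -m jog '[{"dr":[0,0,0],"dp":[-0.002,0.0016,0],"grip":1},{"dr":[0,0,0],"dp":[-0.0038,0.0033,0],"grip":1}]'|grep -E "tcp|force: \["
```

```text
tcp_pos: [474.2, 21.2, 135.5]
force: [5.7, -3.4, -1.7]
```

```bash
python3 -m jog '[{"dr":[0,0,0],"dp":[-0.0018,0.0017,0],"grip":1},{"dr":[0,0,0],"dp":[-0.0036,0.0034,0],"grip":1}]'|grep -E "tcp|force: \["
```

```text
tcp_pos: [472.8, 22.5, 135.5]
force: [5.2, -3.3, -1.3]
```

```bash
python3 -m jog '[{"dr":[0,0,0],"dp":[-0.0018,0.0018,0],"grip":1},{"dr":[0,0,0],"dp":[-0.0034,0.0036,0],"grip":1}]'|grep -E "tcp|force: \["
```

```text
tcp_pos: [471.6, 23.8, 135.6]
force: [9.4, -8.4, -2.4]
```

Force is rising, so the stop has been met. One more half step to confirm, then a check.

```bash
python3 -m jog '[{"dr":[0,0,0],"dp":[-0.0014,0.0014,0],"grip":1},{"dr":[0,0,0],"dp":[-0.0014,0.0014,0],"grip":1},{"dr":[0,0,0],"dp":[-0.0014,0.0014,0],"grip":1}]'|grep -E "tcp|force: \["
python3 - <<'E'
from h import *
s=snap('top');C=cloud(s);z=C[...,2]
d=C[...,:2]-[505.7,54.3];r=np.hypot(d[...,0],d[...,1]);a=np.degrees(np.arctan2(d[...,1],d[...,0]))
m=(r>62)&(r<84)&(z>135)&(z<185)&(s['pixels'].max(-1)<60)&(a>40)
print(a[m].mean(),m.sum(),np.percentile(z[m],95))
E
```

```text
tcp_pos: [471.5, 23.9, 135.6]
force: [10.3, -9.8, -3.0]
79.71730371656695 99 160.10050389337093
```

It is solidly at the stop: 14 N, no further motion, wheel about 3.25. Back the finger off and retreat upward.

```bash
python3 -m jog '[{"dr":[0,0,0],"dp":[0.01,-0.01,0],"grip":1},{"dr":[0,0,0],"dp":[0.025,-0.02,0],"grip":1},{"dr":[0,0,0],"dp":[0.035,-0.025,0],"grip":1},{"dr":[0,0,0],"dp":[0.035,-0.025,0],"grip":1},{"dr":[0,0,0],"dp":[0.035,-0.025,0.1],"grip":1},{"dr":[0,0,0],"dp":[0.035,-0.025,0.22],"grip":1},{"dr":[0,0,0],"dp":[0.035,-0.025,0.34],"grip":1},{"dr":[0,0,0],"dp":[0.035,-0.025,0.4],"grip":1}]'
python3 -m jog '[{"dr":[0,0,0],"dp":[-0.1,0.1,0],"grip":1},{"dr":[0,0,0],"dp":[-0.15,0.2,0],"grip":1},{"dr":[0,0,0],"dp":[-0.2,0.3,0],"grip":1},{"dr":[0,0,0],"dp":[-0.2,0.42,0],"grip":1},{"dr":[0,0,0],"dp":[-0.2,0.55,0],"grip":1},{"dr":[0,0,0],"dp":[-0.2,0.55,0],"grip":1},{"dr":[0,0,0],"dp":[-0.2,0.55,0],"grip":1}]'|grep -E "t:|tcp"
python3 - <<'E'
from h import *
s=snap('top');save(s,'top4.png',(200,160,420,320),3.6)
C=cloud(s);z=C[...,2]
d=C[...,:2]-[505.7,54.3];r=np.hypot(d[...,0],d[...,1]);a=np.degrees(np.arctan2(d[...,1],d[...,0]))
m=(r>62)&(r<84)&(z>135)&(z<185)&(s['pixels'].max(-1)<60)&(a>40)&(a<120)
print(a[m].mean(),m.sum())
E
```

```text
t: 13.1
tcp_pos: [484.9, 15.3, 298.1]
tool_rot: [-0.045, 3.139, -0.0]
force: [-0.0, 0.5, 0.2]
gripper_width: 0.2
gripper_force: 0.0
t: 13.98
tcp_pos: [404.6, 235.0, 295.2]
tool_rot: [0.046, -3.141, 0.001]
79.72211143189755 100
```

View pics/top4.png

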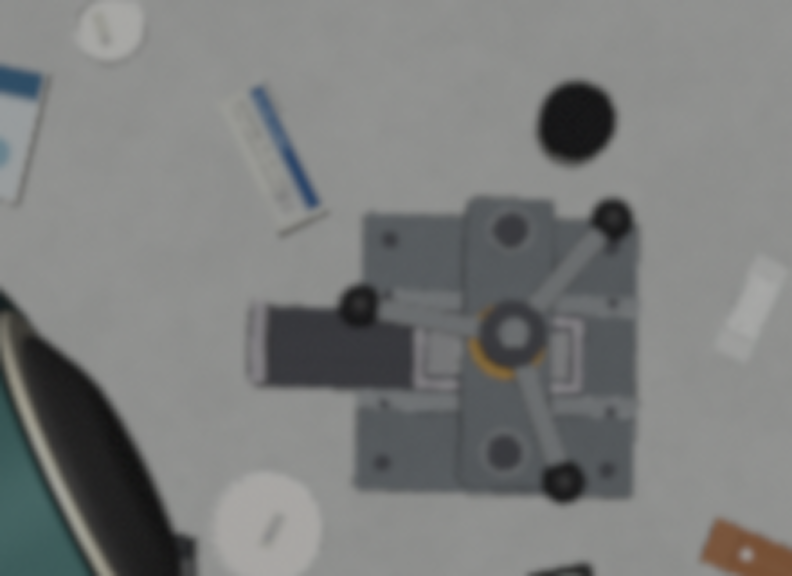

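The wheel has not moved back (knob at 79.7° before and after), and the carrier is home with its plate at crop (257,345). The things standing round the press are where they were and the arm is clear, so I hand in.

```bash
python3 -c "
from cell import manip
print(manip.job_done())"
```

```text
the job is handed in; nothing more can be done
None
```

The job is handed in: the carrier was pushed fully home, then the wheel was turned clockwise to its stop (about 3.25 rad by the camera), and the arm ended clear with the things round the press where they were. Pad force on the chip could not be measured, and the hand-in gave no verdict.

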